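# Roll the rolling pin to the green strip

## Robot

A 6-joint arm with a two-finger parallel gripper is mounted at the origin on the work surface. World frame = base frame: x ahead of the robot, y to its left, z up, the work surface at z = 0. Lengths are in m, angles in rad, forces in N, time in s.
With the tool pointing down it reaches from about 0.375 to 0.925 m from the base axis. Payload 5.7 kg.
Tool frame: the origin (TCP) lies on the centre line of the jaws, within the pads' length; the fingertips stand 25 mm ahead of it and the grasp point (between the pads) lies 6 mm ahead of it; z points along the fingers, x is the direction in which the jaws open and shut, and the axes are right-handed (so a half turn about z gives the same grasp; the last joint's range is limited). The gripper opens to 88 mm and grips with 3 to 60 N. Pads are 20 mm wide; open, the fingers measure 115 mm over their backs; the gripper's body (75 mm by 178 mm) begins 61 mm behind the grasp point.
Start: joints at [1.041, 0.359, 1.51, -0, 1.272, -0.115], TCP at [0.242, 0.549, 0.248] pointing down, gripper open.
Joint ranges: [-2.97, 2.97], [-1.01, 2.36], [0.21, 2.38], [-0.96, 4.11], [0.2, 2.71], [-2.98, 2.98]. Speed limits (rad/s): [2.39, 2.39, 3.14, 3.14, 3.14, 3.14].

## Interface

Orientations are given as a unit quaternion [w, x, y, z].
In Python, from workcell import sense, capture, calibration, job_done, spot_in, masks_of gives the robot as it stands.
- The arm moves only by the tool move_arm, never from a script. Its argument "commands" is a list of rows, each an object with "rot": the turn, a rotation vector about the tool's x, y, z in rad, a list of three; "xyz": the shift along the tool's x, y, z in mm, a list of three; "hand": the finger opening in mm, from 0 to 87.8. In form: [{"rot": [wx, wy, wz], "xyz": [tx, ty, tz], "hand": hand}, ...]. A call has 1 to 10 rows; each row is the pose to reach, as a shift and turn from the pose commanded when the call began, along the tool's axes at that moment; what a row does not reach only later rows make up. A row lasts 1/8 s, in which the tool goes at most 62.5 mm and 10.7 degrees, less where a joint would pass 70% of its speed; a pose out of reach is approached as far as the arm can. A call with a gripper value outside its range is refused whole. The fingers move at their own pace and stop on an object; "grip_force" is the grip in N (left out, the last holds). Time passes only in rows, so rows that repeat a pose let the fingers close. It gives the time, the measured TCP pose, the force and the opening at its end, in the units of the state.
- sense(): the state, without advancing time (a new reading comes with each control period).
- capture(name): name is "scene" or "top" or "wrist"; returns the picture (384x512x3 uint8, red, green, blue); there is no depth.
- calibration(name): a dict with "mtx" (3x3 intrinsics, pixels), "cam_to_world" (4x4, takes a point from camera to world coordinates); the wrist camera has in their place "hand_eye" (4x4, takes a point from camera to tool coordinates, whose origin is the TCP and whose axes are the tool frame's). Camera axes: x right, y up, looking along -z (the intrinsics and any distortion apply to the point x, -y, -z); pixel columns grow to the right and rows downward; lengths in m; the calibration is good to about 2 mm. A picture is of the moment at which its call begins: read the wrist's pose just before it. calibration takes no time and is no camera call.
- job_done(): hands the job in, once; it reports no verdict.
Trained networks look in the newest picture that a camera, given by its name, has taken for a name from the list of things; names that differ only in an ending like _2 or _b are one class to them, and where a whole thing is asked for, a point or a joint stands for the part that bears it (a point fixed in the world has none). Each returns a list of dicts, best first, with "confidence" (0 to 1); they miss things now and then, are a little off and sometimes report something else, mostly with a low value. They report only what shows in the picture. A call takes as long as a camera call.
- spot_in(camera, target): "point" ([x, y, z] in m, in the coordinates of the camera as it stood for that picture, good to about 4 mm: the middle of the surface that is visible of it).
- masks_of(camera, target): "mask" (384x512 bool, what is visible of it).
The state is a dict: "time_s": time; "joint_positions": joint angles; "joint_velocities": joint speeds; "tau": joint torques, N m; "position": TCP position; "ee_rot": TCP orientation; "wrist_force": force on the tool from outside, world axes, zero at the start; "ft_torque": the same for the moment, N m; "finger_gap": finger opening in m.
Only numpy, scipy, OpenCV 4.12 (cv2) and the standard library are available. Lean on these libraries where they do the work, as an engineer would, in place of code of your own. Each camera call takes 0.05 s, during which the arm holds its last target. There are 200 camera calls.

## Task

Clear the middle of the pastry mat: with a fingertip on the top of the rolling pin's wooden barrel, push so that the pin rolls (turning, not being dragged) across the mat until it rests centred over the green strip and lined up with it, then take the hand away. Touch the pin only on the top of its barrel, never on its handles or low on its sides, do not grip or lift it, and leave the carton, bottle, ring and jar alone.

Things in the scene. Friction and masses are not known exactly. Their poses are not given: they have to be found in the camera images.
- pin: Wooden rolling pin, about 0.45 kg, loose on the mat: pale barrel 60 mm in diameter, 200 mm long; at each end a dark handle 62 mm long, up to 27 mm thick. Origin: middle of the barrel, on its axis, 34 mm above the table (barrel's top at 64 mm). Its y axis runs along the pin; x and z turn as it rolls. Friction 0.6 or so. Some rolling resistance: let go at a few cm/s it stops within a few mm
- pin_line (a point): Middle of a black line, 5 mm wide, drawn lengthwise on the barrel's surface, 30 mm from the axis; on top at the start, it turns with the pin. A fingertip pressed on the top with 3 to 8 N and moved level across the pin rolls the axis half as far as the fingertip goes, so it runs ahead of the top: several short strokes are usual
- mat: Pastry mat, white with a grey rim, fixed to the table: 340 mm (its x) by 420 mm (its y), 4 mm thick. Origin: centre of its underside, on the table; its x axis is horizontal, across both strips, z up. The pin starts near its middle, roughly parallel to the strips
- green_strip: Flat green strip printed on the mat (no height to speak of), 30 mm wide (its x) and 380 mm long (its y), parallel to the mat's y, longer than the pin so that its ends show. Origin: its centre, 4 mm above the table. It lies 65 to 125 mm from the pin's start, on the near or the far side
- red_strip: The same strip in red on the other side of the pin; not the target
- carton: Blue rice carton, loose, 70 x 130 x 65 mm high; origin at the centre of its underside. Leave alone
- oil: Amber glass oil bottle, loose, 64 mm in diameter, 180 mm high; origin at the centre of its underside. Leave alone
- cutter: Steel ring pastry cutter, loose, 70 mm in diameter, 35 mm high; origin at the centre of its underside. Leave alone
- salt: White jar with wooden lid, loose, 60 mm in diameter, 80 mm high; origin at the centre of its underside. Leave alone

How it is judged:
At the end, for the whole second after the job is handed in: The pin lies at rest on the mat with its axis within 12 mm of the green strip's centre line, its middle within 35 mm of the strip's middle lengthwise, parallel to the strip within 0.15 rad, and it has rolled there: the black line that began on top is now below the axis (x of pin in the frame of green_strip between -0.012 and 0.012 m and y of pin in the frame of green_strip between -0.035 and 0.035 m and angle between the y axis of pin and the y axis of green_strip, either way round below 0.15 rad and height (world z) of pin_line below 0.034 m and height (world z) of pin between 0.028 and 0.04 m and linear speed of pin below 0.01 m/s and angular speed of pin below 0.2 rad/s); the robot touches nothing.
It fails at once if the pin is lifted (its middle rises more than 12 mm) (height (world z) of pin above 0.046 m).
It fails at once if the fingers touch the pin low (handles or sides, fingertips more than about 15 mm below the barrel's top) rather than on its top (contact force between the fingers and pin above 0.5 N and height (world z) of the grasp point below 0.068 m).
It fails at once if the carton, bottle, ring or jar is moved more than 15 mm (distance of any of carton, oil, cutter, salt from where it was at the start of the episode above 0.015 m).
It also fails if it takes over 61 s, if anything falls off the work surface, if the arm or the gripper's body presses on something with over 40 N, if the wrist force passes 120 N, or if a joint passes its speed limit or range.

## Working session

There is one attempt and no reset: what is moved stays moved. The work goes in short steps, Python scripts to look and compute and a tool call to move; the robot and the scene stay as the last step left them, time stands still between calls to the robot, and variables do not carry over. Pictures are saved under pics/ and viewed, about 8 in all and at most 12, crops included, and the job is handed in when it is done.

Besides the shell and the picture viewer there is one more tool, called after "Emit:" by a JSON object that holds its "api" and its "payload", one argument or row to a line. move_arm: Moves the arm, as the interface text tells. Its arguments: {"type":"object","properties":{"commands":{"type":"array"},"grip_force":{"type":"number"}},"required":["commands"]}

```bash
mkdir -p pics; cat > h.py <<'E'
import numpy as np, cv2
from workcell import *
def ray_z(cam,uv,z):
    c=calibration(cam);K=np.array(c["mtx"]);T=np.array(c["cam_to_world"])
    uv=np.atleast_2d(uv).astype(float)
    d=np.linalg.inv(K)@np.c_[uv,np.ones(len(uv))].T
    d=T[:3,:3]@(d*np.array([[1],[-1],[-1]])); o=T[:3,3:]
    return (o+d*(z-o[2])/d[2]).T
def axis(cam,name,z):
    r=masks_of(cam,name)
    if not r: return None
    m=r[0]["mask"].astype(np.uint8);v,u=np.nonzero(m)
    P=ray_z(cam,np.c_[u,v],z)[:,:2].astype(np.float32)
    (c,s,a)=cv2.minAreaRect(P)
    b=cv2.boxPoints((c,s,a));e1=b[1]-b[0];e2=b[2]-b[1]
    e=e1 if np.linalg.norm(e1)>np.linalg.norm(e2) else e2
    if e[1]<0:e=-e
    return dict(conf=r[0]["confidence"],c=np.round(c,4),mean=P.mean(0).round(4),size=np.round(s,3),ang_y=round(float(np.arctan2(-e[0],e[1])),3))
E
python3 - <<'E'
from h import *
im={}
for c in("top","scene"):
    im[c]=capture(c);cv2.imwrite(f"pics/{c}0.png",im[c][:,:,::-1])
for n,z in(("pin",.034),("pin_line",.064),("green_strip",.004),("red_strip",.004),("mat",.004),("carton",.065),("oil",.1),("cutter",.035),("salt",.08)):
    try: print(n,axis("top",n,z))
    except Exception as e: print(n,e)
c=calibration("top");print(np.array(c["cam_to_world"]).round(3).tolist(),sense()["ee_rot"],{k:v for k,v in c.items() if k not in("mtx","cam_to_world")})
E
```

```text
pin {'conf': 0.68, 'c': array([ 0.5859, -0.0573]), 'mean': array([ 0.5855, -0.0596], dtype=float32), 'size': array([0.322, 0.061]), 'ang_y': -0.036}
pin_line {'conf': 0.76, 'c': array([ 0.5794, -0.0546]), 'mean': array([ 0.5791, -0.0557], dtype=float32), 'size': array([0.315, 0.059]), 'ang_y': -0.034}
green_strip {'conf': 0.63, 'c': array([ 0.4769, -0.0506]), 'mean': array([ 0.4769, -0.0549], dtype=float32), 'size': array([0.379, 0.03 ]), 'ang_y': -0.049}
red_strip {'conf': 0.69, 'c': array([ 0.6788, -0.0598]), 'mean': array([ 0.6785, -0.0595], dtype=float32), 'size': array([0.377, 0.03 ]), 'ang_y': -0.049}
mat {'conf': 0.76, 'c': array([ 0.5766, -0.0552]), 'mean': array([ 0.5683, -0.0542], dtype=float32), 'size': array([0.422, 0.347]), 'ang_y': -0.058}
carton {'conf': 0.9, 'c': array([0.6056, 0.2347]), 'mean': array([0.6056, 0.234 ], dtype=float32), 'size': array([0.082, 0.133]), 'ang_y': 0.03}
oil {'conf': 0.98, 'c': array([ 0.5877, -0.3105]), 'mean': array([ 0.5859, -0.3094], dtype=float32), 'size': array([0.061, 0.103]), 'ang_y': 0.595}
cutter {'conf': 0.52, 'c': array([ 0.4835, -0.3024]), 'mean': array([ 0.4844, -0.3032], dtype=float32), 'size': array([0.067, 0.077]), 'ang_y': 0.389}
salt {'conf': 0.9, 'c': array([0.4839, 0.1966]), 'mean': array([0.4836, 0.1964], dtype=float32), 'size': array([0.062, 0.057]), 'ang_y': -0.763}
[[0.014, 0.981, -0.192, 0.281], [-1.0, 0.017, 0.013, 0.067], [0.016, 0.192, 0.981, 1.459], [0.0, 0.0, 0.0, 1.0]] [ 2.51808329e-05  8.37553639e-01  5.46355102e-01 -5.73874284e-05] {}
```

View pics/top0.png

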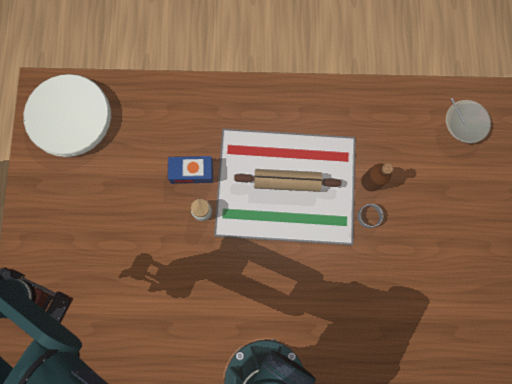

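View pics/scene0.png

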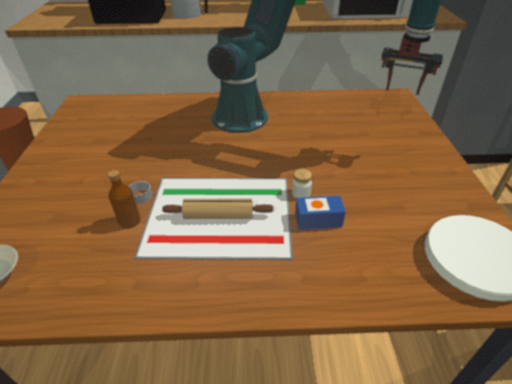

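The top picture shows the pin at about (288,180) with its black line up. The green strip is on the robot's side at row 217 and the red one is beyond. The pin has to roll about 109 mm in -x, close to square with the strip. I'll move above it with the jaws closed and lined up across the pin.

Emit:
{"api": "move_arm", "payload": {
  "commands": [
    {"rot":[0,0,0.18],"xyz":[-41,57,5],"hand":0},
    {"rot":[0,0,0.36],"xyz":[-82,114,10],"hand":0},
    {"rot":[0,0,0.54],"xyz":[-123,171,15],"hand":0},
    {"rot":[0,0,0.72],"xyz":[-164,228,20],"hand":0},
    {"rot":[0,0,0.9],"xyz":[-205,286,25],"hand":0},
    {"rot":[0,0,1.08],"xyz":[-246,343,30],"hand":0},
    {"rot":[0,0,1.205],"xyz":[-287,400,35],"hand":0},
    {"rot":[0,0,1.205],"xyz":[-328,457,40],"hand":0},
    {"rot":[0,0,1.205],"xyz":[-369,515,45],"hand":0},
    {"rot":[0,0,1.205],"xyz":[-410,572,48],"hand":0}
  ]
}}

```text
time_s: 1.8
position: [0.5601, 0.0104, 0.2043]
ee_rot: [-0.0, 1.0, -0.025, 0.0]
wrist_force: [0.5, 0.3, 0.5]
finger_gap: 0.0007
```

Emit:
{"api": "move_arm", "payload": {
  "commands": [
    {"rot":[0,0,0],"xyz":[0,0,0],"hand":0},
    {"rot":[0,0,0],"xyz":[0,0,0],"hand":0}
  ]
}}

```text
time_s: 2.05
position: [0.5585, 0.0126, 0.204]
ee_rot: [-0.0, 1.0, -0.025, -0.001]
wrist_force: [0.1, -0.2, 0.8]
finger_gap: 0.0002
```

```bash
cat >> h.py <<'E'
from scipy.spatial.transform import Rotation as R
def rot(q): return R.from_quat([q[1],q[2],q[3],q[0]]).as_matrix()
_oc=calibration
_W=None
def calibration(n):
    c=_oc(n)
    if n=="wrist":
        T=np.eye(4);T[:3,:3]=rot(_W["ee_rot"]);T[:3,3]=_W["position"]
        c=dict(c);c["cam_to_world"]=T@np.array(c["hand_eye"])
    return c
def look(c,tag):
    global _W
    _W=sense();im=capture(c);cv2.imwrite(f"pics/{c}{tag}.png",im[:,:,::-1]);return _W
E
python3 - <<'E'
from h import *
for c in("wrist","top"):
    s=look(c,1)
    for n,z in(("pin",.034),("green_strip",.004),("red_strip",.004)): print(c,n,axis(c,n,z))
print(s,rot(s["ee_rot"]).round(3).tolist())
E
```

```text
wrist pin {'conf': 0.81, 'c': array([0.5882, 0.0168]), 'mean': array([0.5897, 0.0117], dtype=float32), 'size': array([0.17 , 0.061]), 'ang_y': -0.038}
wrist green_strip {'conf': 0.76, 'c': array([0.4793, 0.0284]), 'mean': array([0.4801, 0.0371], dtype=float32), 'size': array([0.213, 0.031]), 'ang_y': -0.048}
wrist red_strip {'conf': 0.58, 'c': array([0.682 , 0.0058]), 'mean': array([0.683 , 0.0222], dtype=float32), 'size': array([0.241, 0.032]), 'ang_y': -0.05}
top pin {'conf': 0.69, 'c': array([ 0.5848, -0.074 ]), 'mean': array([ 0.5826, -0.1082], dtype=float32), 'size': array([0.282, 0.061]), 'ang_y': -0.058}
top green_strip {'conf': 0.85, 'c': array([ 0.4777, -0.0522]), 'mean': array([ 0.4722, -0.1365], dtype=float32), 'size': array([0.382, 0.032]), 'ang_y': -0.061}
top red_strip {'conf': 0.63, 'c': array([ 0.6784, -0.0601]), 'mean': array([ 0.6756, -0.1249], dtype=float32), 'size': array([0.376, 0.03 ]), 'ang_y': -0.045}
{'time_s': 2.25, 'joint_positions': array([-9.89623968e-02,  3.43451627e-01,  1.65293019e+00,  5.96864245e-05,
        1.14559215e+00, -5.18874769e-02]), 'joint_velocities': array([ 0.0013833 ,  0.00108996, -0.00331733, -0.00041471, -0.00125148,
       -0.00363779]), 'tau': array([-3.70717915e-01, -4.79767692e+01, -2.48030233e+01,  4.86838538e-02,
        1.76065159e-02,  5.15368345e-03]), 'position': array([0.55834232, 0.01382226, 0.20436156]), 'ee_rot': array([-4.14730263e-05,  9.99722698e-01, -2.35475985e-02, -1.88069073e-04]), 'wrist_force': array([-0.09796312,  0.51775314,  0.28339259]), 'ft_torque': array([-0.04974383,  0.03444983,  0.0166364 ]), 'finger_gap': 0.0003897894221826355} [[0.999, -0.047, -0.0], [-0.047, -0.999, 0.0], [-0.0, -0.0, -1.0]]
```

View pics/wrist1.png

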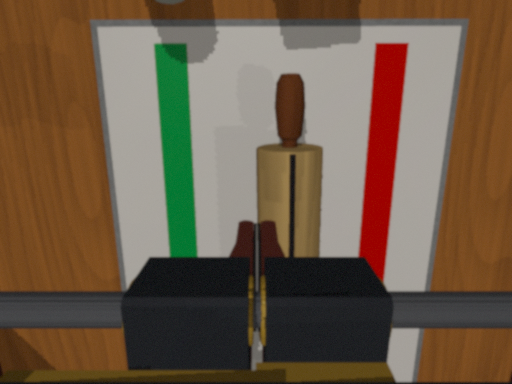

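The wrist view shows the pin, with its line at column 292, between the strips. The gap from pin to green strip agrees with the top view, at about 109 mm. Next I'll go over the rear part of the barrel's crown.

Emit:
{"api": "move_arm", "payload": {
  "commands": [
    {"rot":[0,0,0],"xyz":[22,35,40],"hand":0},
    {"rot":[0,0,0],"xyz":[43,69,80],"hand":0},
    {"rot":[0,0,0],"xyz":[43,69,106],"hand":0},
    {"rot":[0,0,0],"xyz":[43,69,106],"hand":0}
  ]
}}

```text
time_s: 2.95
position: [0.5969, -0.0583, 0.0962]
ee_rot: [-0.0, 1.0, -0.025, -0.002]
wrist_force: [-1.0, 0.0, -0.3]
finger_gap: 0.0006
```

Emit:
{"api": "move_arm", "payload": {
  "commands": [
    {"rot":[0,0,0],"xyz":[0,0,4],"hand":0},
    {"rot":[0,0,0],"xyz":[0,0,8],"hand":0},
    {"rot":[0,0,0],"xyz":[0,0,9],"hand":0}
  ]
}}

```text
time_s: 3.32
position: [0.599, -0.0583, 0.0899]
ee_rot: [0.0, 1.0, -0.024, 0.001]
wrist_force: [-0.7, -0.6, -0.5]
finger_gap: 0.0009
```

```bash
python3 - <<'E'
from h import *
s=look("scene",2);cv2.imwrite("pics/s2.png",cv2.resize(cv2.imread("pics/scene2.png")[150:280,110:350],None,fx=3,fy=3))
print(s["position"],s["wrist_force"])
E
```

```text
[ 0.59898148 -0.05830459  0.08993488] [-0.68029858 -0.63686467 -0.47208567]
```

View pics/s2.png

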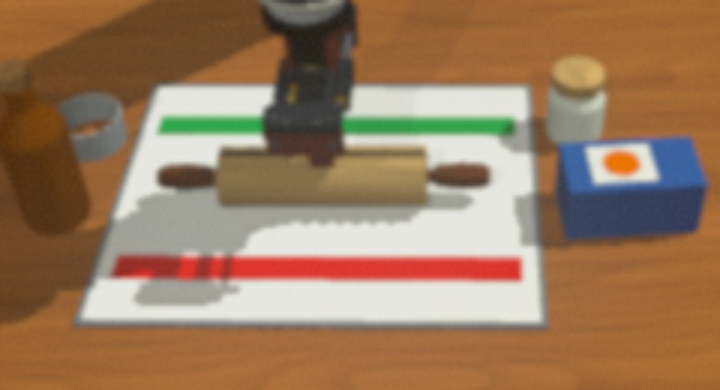

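The fingertip sits over the mid-length of the barrel, just above it and on the far side of the crown. Next I'll press down in small steps.

Emit:
{"api": "move_arm", "payload": {
  "commands": [
    {"rot":[0,0,0],"xyz":[0,0,1],"hand":0},
    {"rot":[0,0,0],"xyz":[0,0,1.5],"hand":0}
  ]
}}

```text
time_s: 3.62
position: [0.5991, -0.0586, 0.0881]
ee_rot: [0.0, 1.0, -0.024, 0.0]
wrist_force: [0.7, 1.1, 3.8]
finger_gap: 0.0006
```

Emit:
{"api": "move_arm", "payload": {
  "commands": [
    {"rot":[0,0,0],"xyz":[0,0,1],"hand":0},
    {"rot":[0,0,0],"xyz":[0,0,1],"hand":0}
  ]
}}

```text
time_s: 3.88
position: [0.6003, -0.0586, 0.0879]
ee_rot: [0.0, 1.0, -0.025, 0.002]
wrist_force: [1.5, 0.8, 6.7]
finger_gap: 0.0008
```

Emit:
{"api": "move_arm", "payload": {
  "commands": [
    {"rot":[0,0,0],"xyz":[-4,0,0],"hand":0},
    {"rot":[0,0,0],"xyz":[-10,0,0],"hand":0},
    {"rot":[0,0,0],"xyz":[-16,0,0],"hand":0},
    {"rot":[0,0,0],"xyz":[-22,0,0],"hand":0},
    {"rot":[0,0,0],"xyz":[-28,0,0],"hand":0}
  ]
}}

```text
time_s: 4.5
position: [0.5736, -0.0578, 0.0892]
ee_rot: [0.001, 1.0, -0.025, 0.003]
wrist_force: [0.5, 1.3, 15.5]
finger_gap: 0.0005
```

Emit:
{"api": "move_arm", "payload": {
  "commands": [
    {"rot":[0,0,0],"xyz":[-6,0,0],"hand":0},
    {"rot":[0,0,0],"xyz":[-12,0,0],"hand":0},
    {"rot":[0,0,0],"xyz":[-15,0,0],"hand":0},
    {"rot":[0,0,0],"xyz":[-16,0,0],"hand":0}
  ]
}}

```text
time_s: 5.0
position: [0.5565, -0.0571, 0.0886]
ee_rot: [0.001, 1.0, -0.024, 0.002]
wrist_force: [-1.3, -0.3, 11.0]
finger_gap: 0.0006
```

```bash
python3 - <<'E'
from h import *
for c in("wrist","top"):
    s=look(c,3)
    for n,z in(("pin",.034),("green_strip",.004)): print(c,n,axis(c,n,z))
print(s["position"],s["wrist_force"])
E
```

```text
wrist pin {'conf': 0.86, 'c': array([ 0.5643, -0.0511]), 'mean': array([ 0.5662, -0.007 ], dtype=float32), 'size': array([0.225, 0.061]), 'ang_y': -0.036}
wrist green_strip {'conf': 0.63, 'c': array([ 0.4771, -0.0214]), 'mean': array([ 0.4776, -0.0046], dtype=float32), 'size': array([0.189, 0.031]), 'ang_y': -0.048}
top pin {'conf': 0.93, 'c': array([ 0.5647, -0.0558]), 'mean': array([ 0.5648, -0.0297], dtype=float32), 'size': array([0.324, 0.059]), 'ang_y': -0.026}
top green_strip {'conf': 0.59, 'c': array([ 0.4777, -0.0534]), 'mean': array([ 0.4796, -0.0463], dtype=float32), 'size': array([0.373, 0.031]), 'ang_y': -0.057}
[ 0.55645868 -0.05711974  0.08856984] [-1.27234276 -0.88710349 12.71600489]
```

View pics/wrist3.png

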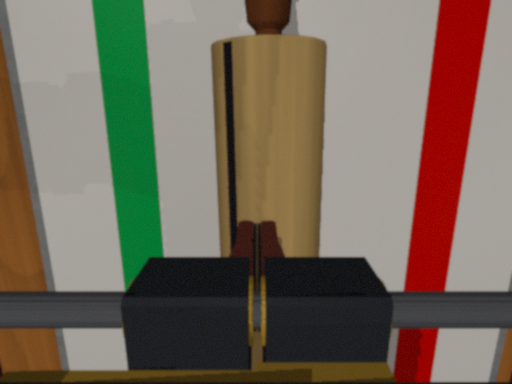

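The pin rolled cleanly by 22 mm and its line is now on the green side (column 230). About 87 mm remain. Next is another stroke with a little less force at the crown.

Emit:
{"api": "move_arm", "payload": {
  "commands": [
    {"rot":[0,0,0],"xyz":[0,0,-6],"hand":0},
    {"rot":[0,0,0],"xyz":[0,0,-14],"hand":0},
    {"rot":[0,0,0],"xyz":[12,0,-14],"hand":0},
    {"rot":[0,0,0],"xyz":[24,0,-14],"hand":0},
    {"rot":[0,0,0],"xyz":[24,0,-8],"hand":0},
    {"rot":[0,0,0],"xyz":[24,0,-3],"hand":0},
    {"rot":[0,0,0],"xyz":[24,0,-1],"hand":0},
    {"rot":[0,0,0],"xyz":[24,0,0],"hand":0},
    {"rot":[0,0,0],"xyz":[24,0,0],"hand":0}
  ]
}}

```text
time_s: 6.42
position: [0.58, -0.0576, 0.0876]
ee_rot: [0.0, 1.0, -0.025, 0.001]
wrist_force: [1.3, 1.0, 7.2]
finger_gap: 0.0006
```

Emit:
{"api": "move_arm", "payload": {
  "commands": [
    {"rot":[0,0,0],"xyz":[-4,0,0],"hand":0},
    {"rot":[0,0,0],"xyz":[-10,0,-0.5],"hand":0},
    {"rot":[0,0,0],"xyz":[-16,0,-1],"hand":0},
    {"rot":[0,0,0],"xyz":[-22,0,-1],"hand":0},
    {"rot":[0,0,0],"xyz":[-28,0,-1],"hand":0},
    {"rot":[0,0,0],"xyz":[-34,0,-1],"hand":0},
    {"rot":[0,0,0],"xyz":[-40,0,-0.5],"hand":0},
    {"rot":[0,0,0],"xyz":[-46,0,0],"hand":0},
    {"rot":[0,0,0],"xyz":[-50,0,0],"hand":0},
    {"rot":[0,0,0],"xyz":[-51,0,0],"hand":0}
  ]
}}

```text
time_s: 7.68
position: [0.5284, -0.0557, 0.0879]
ee_rot: [0.001, 1.0, -0.024, 0.001]
wrist_force: [-1.5, -1.3, 11.9]
finger_gap: 0.0001
```

```bash
cat > m.py <<'E'
import sys
from h import *
for c in("wrist","top"):
    s=look(c,sys.argv[1])
    for n,z in(("pin",.034),("green_strip",.004)): print(c,n,axis(c,n,z))
print(s["position"],s["wrist_force"])
E
python3 m.py 4
```

```text
wrist pin {'conf': 0.89, 'c': array([ 0.5387, -0.0495]), 'mean': array([ 0.5409, -0.0058], dtype=float32), 'size': array([0.225, 0.062]), 'ang_y': -0.037}
wrist green_strip {'conf': 0.84, 'c': array([ 0.4777, -0.0089]), 'mean': array([ 0.4782, -0.0009], dtype=float32), 'size': array([0.164, 0.031]), 'ang_y': -0.049}
top pin {'conf': 0.97, 'c': array([ 0.5396, -0.0559]), 'mean': array([ 0.539 , -0.0332], dtype=float32), 'size': array([0.316, 0.062]), 'ang_y': -0.044}
top green_strip {'conf': 0.58, 'c': array([ 0.4783, -0.0507]), 'mean': array([ 0.4791, -0.0118], dtype=float32), 'size': array([0.379, 0.033]), 'ang_y': -0.048}
[ 0.52847645 -0.05564932  0.08792557] [-2.02407528 -0.5074455  12.8570487 ]
```

Emit:
{"api": "move_arm", "payload": {
  "commands": [
    {"rot":[0,0,0],"xyz":[0,0,-6],"hand":0},
    {"rot":[0,0,0],"xyz":[0,0,-14],"hand":0},
    {"rot":[0,0,0],"xyz":[12,0,-14],"hand":0},
    {"rot":[0,0,0],"xyz":[25,0,-14],"hand":0},
    {"rot":[0,0,0],"xyz":[25,0,-8],"hand":0},
    {"rot":[0,0,0],"xyz":[25,0,-3],"hand":0},
    {"rot":[0,0,0],"xyz":[25,0,-1],"hand":0},
    {"rot":[0,0,0],"xyz":[25,0,0],"hand":0},
    {"rot":[0,0,0],"xyz":[25,0,0],"hand":0}
  ]
}}

```text
time_s: 9.1
position: [0.5543, -0.0564, 0.0878]
ee_rot: [0.0, 1.0, -0.025, 0.002]
wrist_force: [1.8, 0.5, 8.7]
finger_gap: 0.0008
```

Emit:
{"api": "move_arm", "payload": {
  "commands": [
    {"rot":[0,0,0],"xyz":[-4,0,0],"hand":0},
    {"rot":[0,0,0],"xyz":[-10,0,-0.5],"hand":0},
    {"rot":[0,0,0],"xyz":[-16,0,-1],"hand":0},
    {"rot":[0,0,0],"xyz":[-22,0,-1],"hand":0},
    {"rot":[0,0,0],"xyz":[-28,0,-1],"hand":0},
    {"rot":[0,0,0],"xyz":[-34,0,-1],"hand":0},
    {"rot":[0,0,0],"xyz":[-40,0,-0.5],"hand":0},
    {"rot":[0,0,0],"xyz":[-46,0,0],"hand":0},
    {"rot":[0,0,0],"xyz":[-50,0,0],"hand":0},
    {"rot":[0,0,0],"xyz":[-51,0,0],"hand":0}
  ]
}}

```text
time_s: 10.35
position: [0.5022, -0.0544, 0.0877]
ee_rot: [0.001, 1.0, -0.024, 0.001]
wrist_force: [-1.1, -1.8, 11.5]
finger_gap: 0.0007
```

```bash
python3 m.py 5
```

```text
wrist pin {'conf': 0.81, 'c': array([ 0.5138, -0.0482]), 'mean': array([ 0.5159, -0.0047], dtype=float32), 'size': array([0.224, 0.062]), 'ang_y': -0.035}
wrist green_strip {'conf': 0.95, 'c': array([ 0.4737, -0.0082]), 'mean': array([0.4743, 0.0046], dtype=float32), 'size': array([0.164, 0.03 ]), 'ang_y': -0.104}
top pin {'conf': 0.97, 'c': array([ 0.5124, -0.0542]), 'mean': array([ 0.5127, -0.0125], dtype=float32), 'size': array([0.319, 0.056]), 'ang_y': -0.047}
top green_strip {'conf': 0.84, 'c': array([ 0.4768, -0.0506]), 'mean': array([ 0.4781, -0.0251], dtype=float32), 'size': array([0.379, 0.03 ]), 'ang_y': -0.048}
[ 0.50229078 -0.05436041  0.0877147 ] [-1.54320756 -1.19401744 12.06440202]
```

Emit:
{"api": "move_arm", "payload": {
  "commands": [
    {"rot":[0,0,0],"xyz":[0,0,-6],"hand":0},
    {"rot":[0,0,0],"xyz":[0,0,-14],"hand":0},
    {"rot":[0,0,0],"xyz":[12,0,-14],"hand":0},
    {"rot":[0,0,0],"xyz":[25,0,-14],"hand":0},
    {"rot":[0,0,0],"xyz":[25,0,-8],"hand":0},
    {"rot":[0,0,0],"xyz":[25,0,-3],"hand":0},
    {"rot":[0,0,0],"xyz":[25,0,-1],"hand":0},
    {"rot":[0,0,0],"xyz":[25,0,0],"hand":0},
    {"rot":[0,0,0],"xyz":[25,0,0],"hand":0}
  ]
}}

```text
time_s: 11.78
position: [0.5286, -0.0551, 0.0878]
ee_rot: [0.0, 1.0, -0.025, 0.002]
wrist_force: [2.6, 2.1, 10.2]
finger_gap: 0.0001
```

Emit:
{"api": "move_arm", "payload": {
  "commands": [
    {"rot":[0,0,0],"xyz":[-4,0,0],"hand":0},
    {"rot":[0,0,0],"xyz":[-10,0,-0.5],"hand":0},
    {"rot":[0,0,0],"xyz":[-16,0,-1],"hand":0},
    {"rot":[0,0,0],"xyz":[-22,0,-1],"hand":0},
    {"rot":[0,0,0],"xyz":[-28,0,-1],"hand":0},
    {"rot":[0,0,0],"xyz":[-34,0,-1],"hand":0},
    {"rot":[0,0,0],"xyz":[-40,0,-0.5],"hand":0},
    {"rot":[0,0,0],"xyz":[-46,0,0],"hand":0},
    {"rot":[0,0,0],"xyz":[-50,0,0],"hand":0},
    {"rot":[0,0,0],"xyz":[-51,0,0],"hand":0}
  ]
}}

```text
time_s: 13.02
position: [0.4767, -0.0531, 0.0881]
ee_rot: [0.001, 1.0, -0.024, 0.001]
wrist_force: [-2.1, 0.0, 23.3]
finger_gap: 0.0005
```

```bash
python3 m.py 6
```

```text
wrist pin {'conf': 0.67, 'c': array([ 0.4888, -0.047 ]), 'mean': array([ 0.4908, -0.0036], dtype=float32), 'size': array([0.225, 0.062]), 'ang_y': -0.035}
wrist green_strip {'conf': 0.79, 'c': array([0.4761, 0.0624]), 'mean': array([0.4742, 0.0623], dtype=float32), 'size': array([0.022, 0.018]), 'ang_y': -0.048}
top pin {'conf': 0.89, 'c': array([ 0.4841, -0.0536]), 'mean': array([ 0.4885, -0.0107], dtype=float32), 'size': array([0.323, 0.06 ]), 'ang_y': -0.096}
top green_strip {'conf': 0.61, 'c': array([ 0.4869, -0.056 ]), 'mean': array([ 0.4911, -0.0201], dtype=float32), 'size': array([0.33 , 0.062]), 'ang_y': -0.11}
[ 0.47683808 -0.0530295   0.08809319] [-0.92394721  0.41665126 20.19709055]
```

Emit:
{"api": "move_arm", "payload": {
  "commands": [
    {"rot":[0,0,0],"xyz":[0,0,-6],"hand":0},
    {"rot":[0,0,0],"xyz":[0,0,-14],"hand":0},
    {"rot":[0,0,0],"xyz":[10,0,-14],"hand":0},
    {"rot":[0,0,0],"xyz":[20,0,-14],"hand":0},
    {"rot":[0,0,0],"xyz":[20,0,-8],"hand":0},
    {"rot":[0,0,0],"xyz":[20,0,-3],"hand":0},
    {"rot":[0,0,0],"xyz":[20,0,-1.5],"hand":0},
    {"rot":[0,0,0],"xyz":[20,0,-1],"hand":0},
    {"rot":[0,0,0],"xyz":[20,0,-1],"hand":0}
  ]
}}

```text
time_s: 14.45
position: [0.4972, -0.0536, 0.0885]
ee_rot: [0.0, 1.0, -0.025, 0.001]
wrist_force: [0.0, 1.7, 11.2]
finger_gap: 0.0004
```

Emit:
{"api": "move_arm", "payload": {
  "commands": [
    {"rot":[0,0,0],"xyz":[-4,0,0],"hand":0},
    {"rot":[0,0,0],"xyz":[-9,0,0],"hand":0},
    {"rot":[0,0,0],"xyz":[-14,0,0],"hand":0},
    {"rot":[0,0,0],"xyz":[-18,0,0],"hand":0},
    {"rot":[0,0,0],"xyz":[-21,0,0],"hand":0},
    {"rot":[0,0,0],"xyz":[-22,0,0],"hand":0},
    {"rot":[0,0,0],"xyz":[-22,0,0],"hand":0}
  ]
}}

```text
time_s: 15.32
position: [0.4752, -0.0527, 0.089]
ee_rot: [0.0, 1.0, -0.025, 0.002]
wrist_force: [-0.1, 1.1, 16.9]
finger_gap: 0.0003
```

Emit:
{"api": "move_arm", "payload": {
  "commands": [
    {"rot":[0,0,0],"xyz":[0,0,-2],"hand":0},
    {"rot":[0,0,0],"xyz":[0,0,-6],"hand":0},
    {"rot":[0,0,0],"xyz":[0,0,-50],"hand":0},
    {"rot":[0,0,0],"xyz":[0,0,-100],"hand":0},
    {"rot":[0,0,0],"xyz":[50,0,-150],"hand":0},
    {"rot":[0,0,0],"xyz":[100,0,-200],"hand":0},
    {"rot":[0,0,0],"xyz":[110,0,-200],"hand":0},
    {"rot":[0,0,0],"xyz":[110,0,-200],"hand":0}
  ]
}}

```text
time_s: 16.32
position: [0.585, -0.058, 0.2881]
ee_rot: [0.0, 1.0, -0.024, 0.001]
wrist_force: [-0.4, 0.6, -0.3]
finger_gap: 0.0001
```

```bash
python3 m.py 7; python3 -c "
import cv2;a=cv2.imread('pics/top7.png')[110:260,150:410];cv2.imwrite('pics/t7.png',cv2.resize(a,None,fx=3,fy=3,interpolation=cv2.INTER_CUBIC))"
```

```text
wrist pin {'conf': 0.97, 'c': array([ 0.4777, -0.0321]), 'mean': array([ 0.4778, -0.0373], dtype=float32), 'size': array([0.279, 0.063]), 'ang_y': -0.036}
wrist green_strip {'conf': 0.73, 'c': array([ 0.4773, -0.0312]), 'mean': array([0.4899, 0.0891], dtype=float32), 'size': array([0.307, 0.03 ]), 'ang_y': -0.047}
top pin {'conf': 0.65, 'c': array([ 0.6719, -0.0279]), 'mean': array([0.6742, 0.0145], dtype=float32), 'size': array([0.31 , 0.029]), 'ang_y': -0.048}
top green_strip {'conf': 0.81, 'c': array([ 0.476 , -0.0521]), 'mean': array([ 0.475 , -0.0181], dtype=float32), 'size': array([0.376, 0.029]), 'ang_y': -0.045}
[ 0.58155494 -0.05752421  0.28603083] [-0.17930284 -0.33804721 -0.0428739 ]
```

View pics/t7.png

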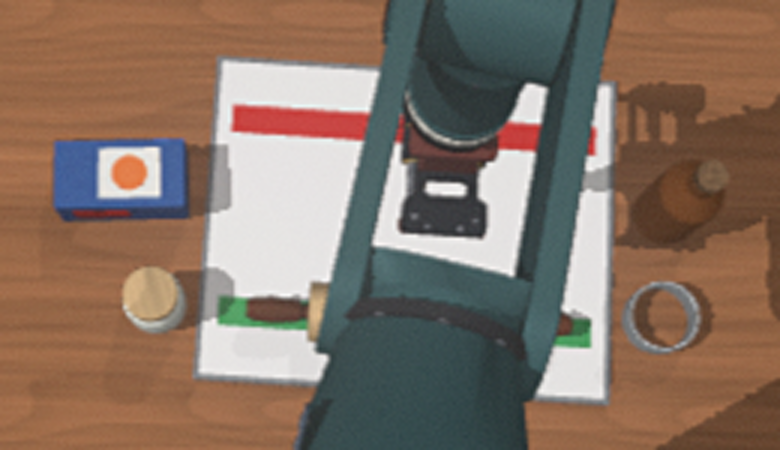

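View pics/wrist7.png

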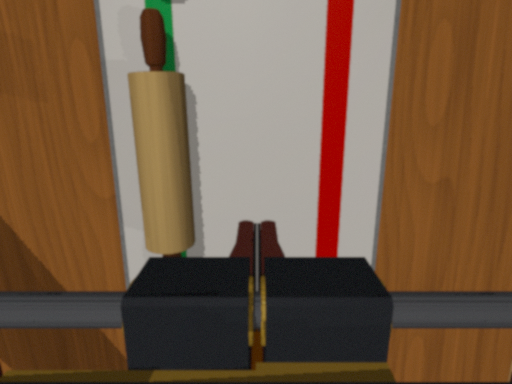

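The wrist view shows the barrel lying along the green strip with its black line out of sight underneath. The top view shows the green strip on both sides of each handle and the other objects where they were. I'm handing it in.

```bash
python3 -c "
from workcell import *;print(job_done())"
```

```text
the job is handed in; nothing more can be done
None
```

The pin now rests centred on the green strip and lined up with it. I rolled it there in five short strokes with the closed fingertips on top of the barrel, then lifted the hand clear and handed the job in at about 17 s.

**Last checks (wrist camera):**
- **Position:** the pin's axis was at x = 0.4777 m and the strip at 0.4773 m, so they differ by about 0.4 mm.
- **Alignment:** the pin was about 0.01 rad off parallel with the strip. Lengthwise, its middle looked within a few mm of the strip's middle.
- **Rolling:** the pin moved about 109 mm, or roughly 208° of turn, and the black line is no longer visible from above. I take it to be below the axis, but could not see it directly.
- **Other objects:** the carton, bottle, ring and jar looked unmoved, judged by eye only.

**What disagreed or fell short:**
- **Top camera:** its last "pin" detection was wrong. It picked up the red strip because the arm hid the pin, so I ignored it.
- **Pressing force:** readings often ran to 11–17 N, and once to 23 N, above the suggested 3–8 N. The pin rolled cleanly all the same.

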